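# Seat the keyed slide carrier in the slide dryer's hub

### The arm

A 7-joint arm with a two-finger parallel gripper is mounted at the origin on the work surface. World frame = base frame: x ahead of the robot, y to its left, z up, the work surface at z = 0. Lengths are in m, angles in rad, forces in N, time in s.
With the tool pointing down it reaches from about 0.4 to 0.925 m from the base axis. Payload 5.6 kg.
Tool frame: the origin (TCP) lies at the very end of the fingers, on their centre line; the grasp point (between the pads) lies r.tcp_to_grasp behind it (r.tcp_to_grasp is the distance from the TCP to the grasp point, in m); z points along the fingers, y is the line along which they close (so a half turn about z gives the same grasp; the last joint's range is limited). The gripper opens to 85 mm and grips with 20 to 120 N. Pads are 22 mm wide; open, the fingers measure 114 mm over their backs; the gripper's body (76 mm by 85 mm) begins 54 mm behind the grasp point. The pads swing forward as they close: fully open they stand 13 mm farther back than shut.
Start: joints at [1.115, 0.468, -0.012, 1.603, 0.006, 1.071, -0.056], TCP at [0.261, -0.595, 0.231] pointing down, gripper open.
Joint ranges: [-2.53, 2.53], [-0.31, 2.02], [-1.57, 1.55], [0.28, 2.44], [-1.29, 4.43], [0.15, 1.84], [-2.92, 2.92]. Speed limits (rad/s): [2.57, 2.57, 3.14, 3.14, 3.14, 3.14, 3.14].

### API

Orientations are given as [roll, pitch, yaw] about the fixed x, y, z axes, in that order (R = Rz(yaw) Ry(pitch) Rx(roll)).
In Python, from bench import r gives the robot as it stands.
- The arm moves only by the tool arm_command, never from a script. Its argument "moves" is a list of rows, each an object of numbers: "rx", "ry", "rz": the turn, a rotation vector about the tool's x, y, z normalised to -1 to 1, where 1 is pi/4 rad; "dx", "dy", "dz": the shift along the tool's x, y, z normalised to -1 to 1, where 1 is 0.5 m; "gripper": the opening, from -1 (shut) to 1 (fully open), so that 0 is half open. A call has 1 to 10 rows; each row is the pose to reach, as a shift and turn from the pose commanded when the call began, along the tool's axes at that moment; what a row does not reach only later rows make up. A row lasts 1/8 s, in which the tool goes at most 62.5 mm and 10.7 degrees, less where a joint would pass 70% of its speed; a pose out of reach is approached as far as the arm can. A call with a number of a shift or a turn outside -1 to 1 is refused whole. A call with a gripper value outside its range is refused whole. The fingers move at their own pace and stop on an object; "grip_force" is the grip in N (left out, the last holds). Time passes only in rows, so rows that repeat a pose let the fingers close. It gives the time, the measured TCP pose, the force, the opening and the grip force at its end, in the units of the state.
- r.read_state(): the state, without advancing time (a new reading comes with each control period).
- r.capture(name): name is "scene" or "top"; returns the picture (480x640x3 uint8, red, green, blue); there is no depth.
- r.camera_params(name): a dict with "camera_matrix" (3x3 intrinsics, pixels), "world_from_camera" (4x4, takes a point from camera to world coordinates). Camera axes: x right, y down, z forward; pixel columns grow to the right and rows downward; lengths in m; the calibration is good to about 2 mm. A picture is of the moment at which its call begins. camera_params takes no time and is no camera call.
- r.job_done(): hands the job in; it is judged then, once.
The state is a dict: "clock": time; "q": joint angles; "joint_velocities": joint speeds; "tau": joint torques, N m; "position": TCP position; "ee_rot": TCP orientation; "contact_force": force on the tool from outside, world axes, zero at the start; "moment": the same for the moment, N m; "width": opening from 0.0 (shut) to 1.0 (fully open); "grasp_force": force on a finger pad.
Only numpy, scipy, OpenCV 4.12 (cv2) and the standard library are available. Lean on these libraries where they do the work, as an engineer would, in place of code of your own. Each camera call takes 0.05 s, during which the arm holds its last target. There are 200 camera calls.

### The job

Grip the slide carrier by its top edge, slide it straight up out of the slotted rack, and put the shaft under it into the hub on top of the round slide dryer. Turn it until its key slips into the hub's keyway, then keep pushing down until the carrier's collar sits on the hub. Finish still holding the carrier pressed fully home, because the spring in the hub pushes it back up when let go; leave the beaker, the jar and the reagent bottle undisturbed.

Things in the scene. Friction and masses are not known exactly. Their poses are not given: they have to be found in the camera images.
- carrier: Slide carrier, 0.2 kg: upright aluminium plate 76 mm wide (its y), 8 mm thick (its x), 110 mm high, with glass slides on both faces; under its middle a round collar (32 mm across, 4 mm thick) and a steel shaft 18 mm in diameter, 30 mm long, foot chamfered. Origin: centre of the shaft's foot, z up. Above the origin: collar's underside 30 mm, plate's lower edge 34, top edge 144.
- carrier_edge (a point): Middle of the plate's top edge, 144 mm above the carrier's origin, axes as the carrier's. The upper 35 mm of the plate is bare, for gripping across its 8 mm thickness.
- carrier_key (a point): Centre of the key on the carrier's shaft, 18 mm above the shaft's foot. The key is 5 mm wide and stands out on the carrier's +x side only, to 14 mm from the shaft's axis, from 10 to 26 mm above the foot. In the rack the key points away from the robot (world +x, within 0.35 rad).
- rack: Fixed white slotted rack: base 110 mm (x) by 130 mm (y), 12 mm thick; two grooved posts 105 mm high, 56 mm apart, hold the plate's side edges in 11 mm slots. Origin: centre of the underside. The carrier stands over it, axes parallel, shaft's foot 20 mm above the table. Raised 51 mm the plate leaves the slots; raised 85 mm the shaft's foot is level with the posts' tops.
- dryer: Slide dryer, fixed: a low round cream machine 184 mm in diameter and 60 mm high with a small switch panel on its -x side and an upright steel hub (44 mm in diameter, 45 mm high, locked: it does not turn) in the middle of its top. Rack and dryer may be left or right, either way. Origin: centre of the underside.
- hub_mouth (a point): Centre of the hub's top face, 105 mm up; axes as the dryer's. Upright bore 20 mm in diameter with one keyway, 8 mm wide, open at the top. The axes do not show the keyway: it lies anywhere within 0.6 rad either side of this x axis (visible from above). Out of line, the key stops on the top face with 10 mm of shaft in the bore; in line within about 0.1 rad it goes on down.
- plunger (a joint): Brass spring plunger in the hub's bore, in m: 0 at rest (head 22 mm below the hub's top face), growing as it is pressed down; about 0.008 with the carrier fully home (shaft 30 mm deep, collar on the hub's top face). It pushes up with 5 N at 0 and 9 N at 0.008, more than the carrier's weight.
- beaker: Red plastic beaker, 72 mm in diameter, 80 mm high, loose on the table; leave it alone. Origin: centre of the underside.
- jar: Closed glass jar, 48 mm in diameter, 85 mm high, loose, standing between rack and dryer; leave it alone. Origin: centre of the underside.
- reagent: Amber reagent bottle, 52 mm in diameter, 120 mm high, loose; leave it alone. Origin: centre of the underside.
Not all that is in view belongs to the job. What is meant by the rack is not turquoise, and is the smaller of those in its own colour.

How it is judged:
On the way, in this order (a step that is already met when the one before it is completed fails the run):
1. the carrier, held by the fingers, is lifted clear of the rack's slots (z of carrier in the frame of rack above 0.078 m and contact force between carrier and rack below 0.1 N and contact force between the fingers and carrier above 2 N), for 0.1 s.
2. the key has slipped into the keyway: the shaft is more than 14 mm down in the bore (z of carrier in the frame of hub_mouth below -0.014 m and horizontal distance between carrier and hub_mouth below 0.004 m and contact force between the fingers and carrier above 2 N), for 0.05 s.
At the end, for the whole second after the job is handed in: The carrier's shaft is in the hub to within 2 mm of fully home (at least 28 of 30 mm deep), within 3 mm of the bore's axis and within 0.07 rad of upright, the spring plunger is pressed down more than 5.5 mm, the carrier is still, and the fingers are still holding it (more than 2 N) (z of carrier in the frame of hub_mouth below -0.028 m and horizontal distance between carrier and hub_mouth below 0.003 m and angle between carrier's own z axis and vertical below 0.07 rad and value of joint plunger above 0.0055 m and contact force between the fingers and carrier above 2 N and linear speed of carrier below 0.02 m/s); the arm keeps its last pose, push and grip.
It fails at once if the beaker is knocked over or pushed more than 4 cm (distance of beaker from where it was at the start of the episode above 0.04 m or angle between beaker's own z axis and vertical above 0.6 rad).
It fails at once if the jar is knocked over or pushed more than 4 cm (distance of jar from where it was at the start of the episode above 0.04 m or angle between jar's own z axis and vertical above 0.6 rad).
It fails at once if the reagent bottle is knocked over or pushed more than 4 cm (distance of reagent from where it was at the start of the episode above 0.04 m or angle between reagent's own z axis and vertical above 0.6 rad).
It also fails if it takes over 72 s, if anything falls off the work surface, if the arm or the gripper's body presses on something with over 40 N, if the wrist force passes 120 N, or if a joint passes its speed limit or range.

## Working session

There is one attempt and no reset: what is moved stays moved. The work goes in short steps, Python scripts to look and compute and a tool call to move; the robot and the scene stay as the last step left them, time stands still between calls to the robot, and variables do not carry over. Pictures are saved under pics/ and viewed, at most 10 in all, crops included, and the job is handed in when it is done.

Besides the shell and the picture viewer there is one more tool, called after "Emit:" as name([rows], argument=value, ...), one row to a line, values as JSON. arm_command: Moves the arm, as the interface text tells. Its arguments: {"type":"object","properties":{"moves":{"type":"array"},"grip_force":{"type":"number"}},"required":["moves"]}

```bash
mkdir -p pics; ls; python3 - <<'E'
from bench import r
import cv2,numpy as np
for n in("scene","top"):
    cv2.imwrite(f"pics/{n}0.png",r.capture(n)[:,:,::-1]); p=r.camera_params(n); print(np.round(p["camera_matrix"],1).tolist(),np.round(p["world_from_camera"],3).tolist())
print(r.tcp_to_grasp,r.read_state())
E
```

```text
pics
[[484.5, 0.0, 316.4], [0.0, 484.5, 231.4], [0.0, 0.0, 1.0]] [[-0.432, 0.728, -0.533, 1.124], [0.902, 0.338, -0.27, 0.253], [-0.016, -0.597, -0.802, 1.113], [0.0, 0.0, 0.0, 1.0]]
[[474.8, 0.0, 315.0], [0.0, 474.8, 239.4], [0.0, 0.0, 1.0]] [[0.003, -0.992, 0.123, 0.275], [-1.0, -0.004, -0.002, -0.114], [0.002, -0.123, -0.992, 1.419], [0.0, 0.0, 0.0, 1.0]]
0.0187 {'clock': 0.1, 'q': array([ 1.11499577,  0.46832514, -0.01161013,  1.60356631,  0.00600163,
        1.07140465, -0.05630484]), 'joint_velocities': array([-0.00156256, -0.00198546, -0.00123743, -0.00290255,  0.00185858,
       -0.00112112, -0.00094205]), 'tau': array([ 1.28522624e-03, -5.33523059e+01,  2.15972011e-02, -2.51967734e+01,
        1.15041979e-02,  4.28629006e-03, -7.88329146e-06]), 'position': array([ 0.26049655, -0.59494558,  0.23039581]), 'ee_rot': array([-3.13992782e+00,  1.17112479e-04,  4.12738849e-01]), 'contact_force': array([-0.25218256,  0.70542483,  0.28018973]), 'moment': array([ 0.01868897, -0.01883397, -0.0022702 ]), 'grasp_force': 0.0, 'width': 1.002258256557718}
```

View pics/scene0.png

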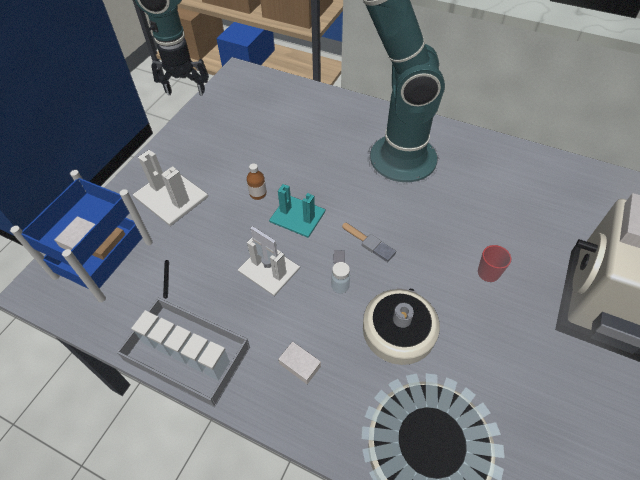

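View pics/top0.png

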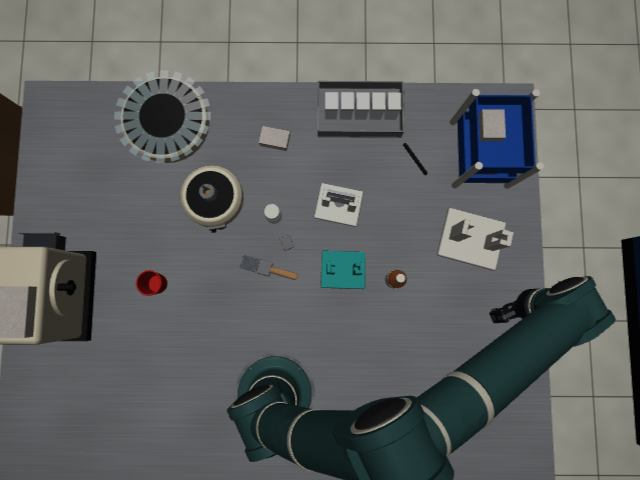

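Candidates for the rack are the turquoise one (top 343,270), the large white one (top 473,238) and the small white one (top 339,204). The small white one fits: it isn't turquoise, it is the smaller of the two white ones, and it holds the carrier. I'll confirm in an enlarged crop, and measure the dryer's hub at (207,190) in the same image.

```bash
python3 - <<'E'
import cv2,numpy as np
t=cv2.imread("pics/top0.png"); s=cv2.imread("pics/scene0.png")
f=lambda im,x,y,w,h:cv2.resize(im[y:y+h,x:x+w],(400,300),interpolation=cv2.INTER_CUBIC)
a=np.hstack([f(t,300,174,80,60),f(t,172,166,80,60)])
b=np.hstack([f(s,228,220,80,60),f(s,364,286,80,60)])
cv2.imwrite("pics/crop1.png",np.vstack([a,b]))
E
```

```text
(no output)
```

View pics/crop1.png

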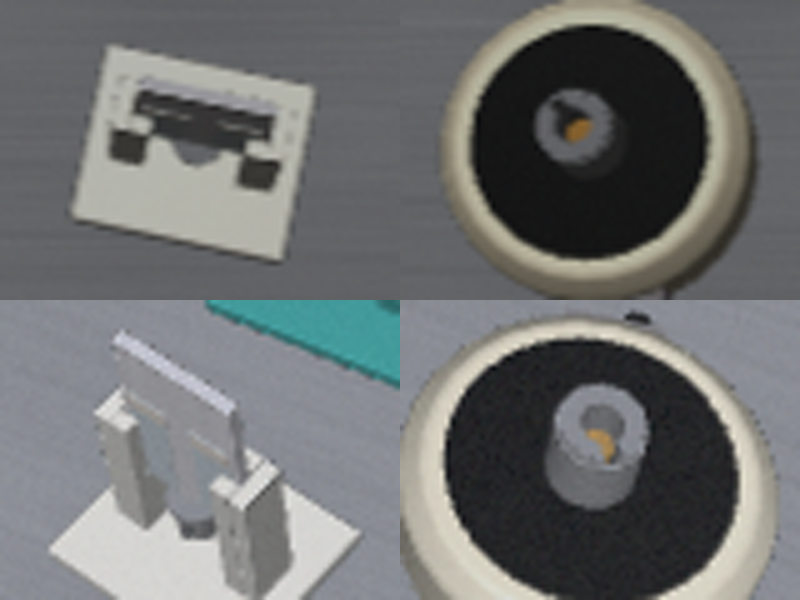

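```bash
cat > h.py <<'E'
import numpy as np
from bench import r
from scipy.spatial.transform import Rotation as R
def w(cam,px,z):
    p=r.camera_params(cam);T=np.array(p["world_from_camera"]);K=np.array(p["camera_matrix"])
    d=T[:3,:3]@np.linalg.inv(K)@np.r_[px,1.];return T[:3,3]+d*(z-T[2,3])/d[2]
def go(x,y,z,yaw):
    "rows from the present pose to a tool-down pose, in move units"
    s=r.read_state();A=R.from_euler('xyz',s["ee_rot"]);B=R.from_euler('xyz',[np.pi,0,yaw])
    print("d",np.round(A.inv().apply(np.array([x,y,z])-s["position"])/.5,4),"r",np.round((A.inv()*B).as_rotvec()/(np.pi/4),4))
E
python3 - <<'E'
from h import *
np.set_printoptions(precision=4,suppress=True)
c=lambda x,y,X,Y:np.array([X+(x-2)/5,Y+(y-2)/5])
P=[w("top",c(x,y,300,174),.012)[:2] for x,y in[(108,46),(316,87),(284,260),(72,217)]]
print("rack",np.mean(P,0),"sides",[np.linalg.norm(P[i]-P[i-1]) for i in range(4)])
for a,b in[(1,0),(2,3)]: v=P[b]-P[a];print("yaw",-np.arctan2(v[0],v[1]))
for a,b in[(3,0),(2,1)]: v=P[b]-P[a];print("yaw",np.arctan2(v[1],v[0]))
E0=[w("scene",c(x,y,228,220),.164)[:2] for x,y in[(118,34),(238,108)]];print("edge scene",E0,np.mean(E0,0))
E1=[w("top",c(x,y,300,174),.164)[:2] for x,y in[(140,82),(284,106)]];print("edge top",E1,np.mean(E1,0))
print("hub top",w("top",c(174,128,172,166),.105),"scene",w("scene",c(201,124,364,286),.105))
a=w("top",c(174,128,172,166),.105);b=w("top",c(157,104,172,166),.105);print(np.arctan2(*(b-a)[[1,0]]))
print("jar",w("top",(272,212),.085),"beaker",w("top",(151,282),.08),"reag",w("top",(397,278),.12))
print("tool edge check");go(.47,-.19,.2,1.38)
E
```

```text
rack [ 0.5571 -0.1874] sides [np.float64(0.10728256874823681), np.float64(0.12828813765644573), np.float64(0.1077895369176567), np.float64(0.1297145967624678)]
yaw -0.19506279269131616
yaw -0.19896440656311803
yaw -0.20108448134178566
yaw -0.18783147595820845
edge scene [array([ 0.548 , -0.2189]), array([ 0.5624, -0.1437])] [ 0.5552 -0.1813]
edge top [array([ 0.565, -0.15 ]), array([ 0.5521, -0.2276])] [ 0.5586 -0.1888]
hub top [0.5738 0.1904 0.105 ] scene [0.5748 0.1948 0.105 ]
0.6288804190128616
jar [0.5186 0.0062 0.085 ] beaker [0.3188 0.3435 0.08  ] reag [ 0.3307 -0.3407  0.12  ]
tool edge check
d [ 0.7087 -0.5737  0.0617] r [-0.002  -0.0009 -1.2316]
```

```bash
python3 -c "
from h import *
go(.557,-.186,.24,1.375)"
```

```text
d [ 0.8713 -0.5114 -0.0185] r [-2.0000e-03 -9.0000e-04 -1.2252e+00]
```

Emit:
arm_command([
  {"dx": 0.12,"dy": -0.07,"dz": -0.02,"rz": -0.15,"gripper": 1},
  {"dx": 0.22,"dy": -0.13,"dz": -0.02,"rz": -0.3,"gripper": 1},
  {"dx": 0.32,"dy": -0.19,"dz": -0.02,"rz": -0.4,"gripper": 1},
  {"dx": 0.42,"dy": -0.25,"dz": -0.02,"rz": -0.5,"gripper": 1},
  {"dx": 0.52,"dy": -0.31,"dz": -0.02,"rz": -0.6,"gripper": 1},
  {"dx": 0.62,"dy": -0.37,"dz": -0.02,"rz": -0.75,"gripper": 1},
  {"dx": 0.72,"dy": -0.43,"dz": -0.02,"rz": -0.9,"gripper": 1},
  {"dx": 0.8,"dy": -0.48,"dz": -0.02,"rz": -1,"gripper": 1},
  {"dx": 0.871,"dy": -0.511,"dz": -0.02,"rz": -1,"gripper": 1},
  {"dx": 0.871,"dy": -0.511,"dz": -0.02,"rz": -1,"gripper": 1},
])

```text
schema error: expected keys rx, ry, rz, dx, dy, dz, gripper
```

```bash
python3 - <<'E'
from h import *
go(.557,-.186,.24,1.375)
E
```

```text
d [ 0.8713 -0.5114 -0.0185] r [-2.0000e-03 -9.0000e-04 -1.2252e+00]
```

All seven keys are needed in each row.

Emit:
arm_command([
  {"rx": 0,"ry": 0,"dx": 0.12,"dy": -0.07,"dz": -0.02,"rz": -0.15,"gripper": 1},
  {"rx": 0,"ry": 0,"dx": 0.22,"dy": -0.13,"dz": -0.02,"rz": -0.3,"gripper": 1},
  {"rx": 0,"ry": 0,"dx": 0.32,"dy": -0.19,"dz": -0.02,"rz": -0.4,"gripper": 1},
  {"rx": 0,"ry": 0,"dx": 0.42,"dy": -0.25,"dz": -0.02,"rz": -0.5,"gripper": 1},
  {"rx": 0,"ry": 0,"dx": 0.52,"dy": -0.31,"dz": -0.02,"rz": -0.6,"gripper": 1},
  {"rx": 0,"ry": 0,"dx": 0.62,"dy": -0.37,"dz": -0.02,"rz": -0.75,"gripper": 1},
  {"rx": 0,"ry": 0,"dx": 0.72,"dy": -0.43,"dz": -0.02,"rz": -0.9,"gripper": 1},
  {"rx": 0,"ry": 0,"dx": 0.8,"dy": -0.48,"dz": -0.02,"rz": -1,"gripper": 1},
  {"rx": 0,"ry": 0,"dx": 0.871,"dy": -0.511,"dz": -0.02,"rz": -1,"gripper": 1},
  {"rx": 0,"ry": 0,"dx": 0.871,"dy": -0.511,"dz": -0.02,"rz": -1,"gripper": 1},
])

```text
clock: 1.35
position: [0.5588, -0.1829, 0.2409]
ee_rot: [-3.141, -0.002, 1.204]
contact_force: [-1.0, 0.4, 0.2]
width: 1.002
grasp_force: 0.0
```

```bash
python3 - <<'E'
from h import *
go(.557,-.186,.24,1.375)
E
```

```text
d [-0.0071 -0.0011  0.0017] r [-0.0003 -0.0025 -0.2176]
```

Emit:
arm_command([
  {"rx": 0,"ry": -0.0025,"dx": -0.007,"dy": -0.001,"dz": 0,"rz": -0.22,"gripper": 1},
  {"rx": 0,"ry": -0.0025,"dx": -0.007,"dy": -0.001,"dz": 0.06,"rz": -0.22,"gripper": 1},
  {"rx": 0,"ry": -0.0025,"dx": -0.007,"dy": -0.001,"dz": 0.1,"rz": -0.22,"gripper": 1},
  {"rx": 0,"ry": -0.0025,"dx": -0.007,"dy": -0.001,"dz": 0.1,"rz": -0.22,"gripper": 1},
])

```text
clock: 1.85
position: [0.5535, -0.1906, 0.1895]
ee_rot: [-3.137, 0.002, 1.369]
contact_force: [0.4, -0.7, 0.9]
width: 0.997
grasp_force: 0.0
```

```bash
python3 - <<'E'
from h import *
import cv2
go(.557,-.186,.13,1.375)
s=r.capture("scene")[:,:,::-1];t=r.capture("top")[:,:,::-1]
f=lambda im,x,y:cv2.resize(im[y:y+90,x:x+60],(400,600),interpolation=cv2.INTER_CUBIC)
cv2.imwrite("pics/crop2.png",np.hstack([f(s,238,190),f(t,310,150)]))
E
```

```text
d [0.0106 0.0055 0.1189] r [-0.0057  0.0025 -0.0071]
```

View pics/crop2.png

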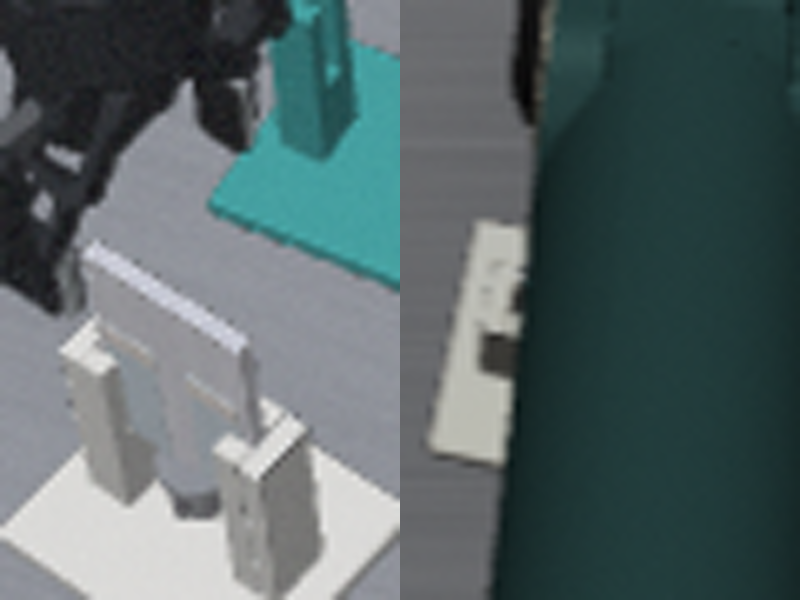

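The fingers straddle the plate: tips at about scene (247,236) and (273,212), with the middle of the plate's edge at (263,235). I'll let it settle, then go down.

Emit:
arm_command([
  {"rx": 0,"ry": 0,"dx": 0,"dy": 0,"dz": 0,"rz": 0,"gripper": 1},
])

```text
clock: 2.08
position: [0.5559, -0.1902, 0.1924]
ee_rot: [3.14, 0.002, 1.37]
contact_force: [-0.1, 0.8, 0.6]
width: 0.997
grasp_force: 0.0
```

```bash
python3 - <<'E'
from h import *
go(.557,-.187,.13,1.375)
p=w("scene",(238+168/6.667,190+298/6.667),.164);print(p)
E
```

```text
d [0.007  0.0006 0.1247] r [ 0.002   0.0031 -0.0057]
[ 0.55767399 -0.17949525  0.164     ]
```

Emit:
arm_command([
  {"rx": 0.002,"ry": 0.003,"dx": 0.011,"dy": 0.001,"dz": 0.03,"rz": -0.006,"gripper": 1},
  {"rx": 0.002,"ry": 0.003,"dx": 0.011,"dy": 0.001,"dz": 0.08,"rz": -0.006,"gripper": 1},
  {"rx": 0.002,"ry": 0.003,"dx": 0.011,"dy": 0.001,"dz": 0.125,"rz": -0.006,"gripper": 1},
  {"rx": 0.002,"ry": 0.003,"dx": 0.011,"dy": 0.001,"dz": 0.125,"rz": -0.006,"gripper": 1},
  {"rx": 0.002,"ry": 0.003,"dx": 0.011,"dy": 0.001,"dz": 0.125,"rz": -0.006,"gripper": 1},
])

```text
clock: 2.7
position: [0.5575, -0.1844, 0.1292]
ee_rot: [-3.141, -0.001, 1.376]
contact_force: [0.4, -1.1, -0.1]
width: 1.0
grasp_force: 0.0
```

Emit:
arm_command([
  {"rx": 0,"ry": 0,"dx": 0,"dy": 0,"dz": 0,"rz": 0,"gripper": -0.3},
  {"rx": 0,"ry": 0,"dx": 0,"dy": 0,"dz": 0,"rz": 0,"gripper": -1},
  {"rx": 0,"ry": 0,"dx": 0,"dy": 0,"dz": 0,"rz": 0,"gripper": -1},
  {"rx": 0,"ry": 0,"dx": 0,"dy": 0,"dz": 0,"rz": 0,"gripper": -1},
  {"rx": 0,"ry": 0,"dx": 0,"dy": 0,"dz": 0,"rz": 0,"gripper": -1},
  {"rx": 0,"ry": 0,"dx": 0,"dy": 0,"dz": 0,"rz": 0,"gripper": -1},
  {"rx": 0,"ry": 0,"dx": 0,"dy": 0,"dz": 0,"rz": 0,"gripper": -1},
  {"rx": 0,"ry": 0,"dx": 0,"dy": 0,"dz": 0,"rz": 0,"gripper": -1},
], grip_force=60)

```text
clock: 3.7
position: [0.557, -0.1847, 0.129]
ee_rot: [-3.14, -0.0, 1.376]
contact_force: [-2.0, -0.4, 2.5]
width: 0.084
grasp_force: 59.0
```

Emit:
arm_command([
  {"rx": 0,"ry": 0,"dx": 0,"dy": 0,"dz": -0.03,"rz": 0,"gripper": -1},
  {"rx": 0,"ry": 0,"dx": 0,"dy": 0,"dz": -0.07,"rz": 0,"gripper": -1},
  {"rx": 0,"ry": 0,"dx": 0,"dy": 0,"dz": -0.12,"rz": 0,"gripper": -1},
  {"rx": 0,"ry": 0,"dx": 0,"dy": 0,"dz": -0.17,"rz": 0,"gripper": -1},
  {"rx": 0,"ry": 0,"dx": 0,"dy": 0,"dz": -0.22,"rz": 0,"gripper": -1},
  {"rx": 0,"ry": 0,"dx": 0,"dy": 0,"dz": -0.25,"rz": 0,"gripper": -1},
  {"rx": 0,"ry": 0,"dx": 0,"dy": 0,"dz": -0.25,"rz": 0,"gripper": -1},
  {"rx": 0,"ry": 0,"dx": 0,"dy": 0,"dz": -0.25,"rz": 0,"gripper": -1},
])

```text
clock: 4.7
position: [0.5565, -0.1846, 0.2527]
ee_rot: [-3.138, -0.001, 1.376]
contact_force: [0.9, -0.1, -2.1]
width: 0.08
grasp_force: 58.6
```

```bash
python3 - <<'E'
from h import *
go(.574,.16,.255,1.376)
E
```

```text
d [ 0.6829 -0.0994 -0.0038] r [-0.0045 -0.0007 -0.0005]
```

```bash
python3 - <<'E'
from h import *
go(.5743,.1925,.2527,2.16)
E
```

```text
d [ 0.7468 -0.1114  0.0009] r [-0.004  -0.0024 -0.9987]
```

Emit:
arm_command([
  {"rx": 0,"ry": 0,"dx": 0.06,"dy": -0.01,"dz": 0,"rz": -0.05,"gripper": -1},
  {"rx": 0,"ry": 0,"dx": 0.15,"dy": -0.02,"dz": 0,"rz": -0.15,"gripper": -1},
  {"rx": 0,"ry": 0,"dx": 0.25,"dy": -0.04,"dz": 0,"rz": -0.27,"gripper": -1},
  {"rx": 0,"ry": 0,"dx": 0.35,"dy": -0.05,"dz": 0,"rz": -0.4,"gripper": -1},
  {"rx": 0,"ry": 0,"dx": 0.45,"dy": -0.07,"dz": 0,"rz": -0.55,"gripper": -1},
  {"rx": 0,"ry": 0,"dx": 0.55,"dy": -0.08,"dz": 0,"rz": -0.7,"gripper": -1},
  {"rx": 0,"ry": 0,"dx": 0.64,"dy": -0.095,"dz": 0,"rz": -0.85,"gripper": -1},
  {"rx": 0,"ry": 0,"dx": 0.71,"dy": -0.105,"dz": 0,"rz": -0.95,"gripper": -1},
  {"rx": 0,"ry": 0,"dx": 0.747,"dy": -0.111,"dz": 0,"rz": -1,"gripper": -1},
  {"rx": 0,"ry": 0,"dx": 0.747,"dy": -0.111,"dz": 0,"rz": -1,"gripper": -1},
])

```text
clock: 5.95
position: [0.5743, 0.194, 0.2534]
ee_rot: [-3.14, -0.002, 2.164]
contact_force: [-0.7, -0.9, -2.7]
width: 0.084
grasp_force: 58.6
```

Emit:
arm_command([
  {"rx": 0,"ry": 0,"dx": 0,"dy": 0,"dz": 0,"rz": 0,"gripper": -1},
])

```text
clock: 6.08
position: [0.5754, 0.1906, 0.2536]
ee_rot: [-3.139, -0.001, 2.158]
contact_force: [0.2, -0.6, -0.5]
width: 0.085
grasp_force: 58.6
```

```bash
python3 - <<'E'
from h import *
import cv2
go(.5743,.1925,.2527,2.16)
s=np.mean([r.capture("scene") for _ in range(6)],0).astype(np.uint8)[:,:,::-1]
s0=cv2.imread("pics/scene0.png");t0=cv2.imread("pics/top0.png")
f=lambda im,x,y,w,h,W,H:cv2.resize(im[y:y+h,x:x+w],(W,H),interpolation=cv2.INTER_CUBIC)
cv2.imwrite("pics/crop3.png",np.hstack([f(s,360,220,80,120,400,600),np.vstack([f(s0,384,296,40,30,400,300),f(t0,187,176,40,30,400,300)])]))
E
```

```text
d [0.0043 0.0003 0.0017] r [-0.0029 -0.0006 -0.0019]
```

View pics/crop3.png

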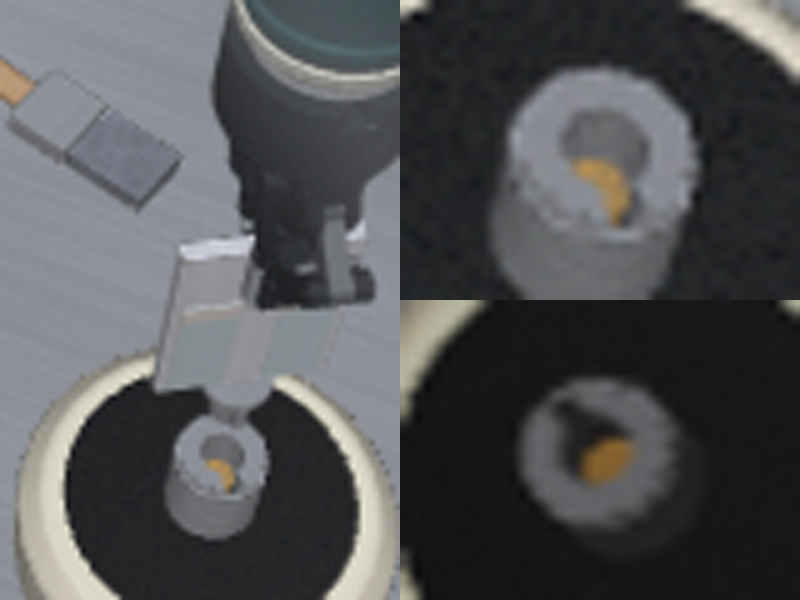

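```bash
python3 - <<'E'
from h import *
c=lambda x,y,X,Y,k:np.array([X+(x+.5)/k-.5,Y+(y+.5)/k-.5])
def show(n,cam,a,b):
    a=w(cam,a,.105);b=w(cam,b,.105);d=b-a;print(n,a[:2].round(4),"ang",np.arctan2(d[1],d[0]).round(3),"rad",np.hypot(*d[:2]).round(4))
show("scene","scene",c(203,142.5,384,296,10),c(220,222,384,296,10))
show("top","top",c(201,155,187,176,10),c(162,107,187,176,10))
# shaft foot: bottom rim of foot in crop3 at (232,424), z=TCPz-.109
z=r.read_state()["position"][2]-.109
for px in[(232,424),(212,410),(254,410)]: print(px,z,w("scene",c(*px,360,220,5),z).round(4))
# predicted
p=r.camera_params("scene");T=np.linalg.inv(p["world_from_camera"]);K=np.array(p["camera_matrix"])
def pr(P): q=K@(T@np.r_[P,1])[:3];return q[:2]/q[2]
def crop(P): return (pr(P)-[360,220]+.5)*5-.5
s=r.read_state();x,y,zz=s["position"];yw=s["ee_rot"][2]
for h in(0,.002,.026,.03,.034):
  print(h,crop([x,y,z+h]))
ax=np.array([np.cos(yw),np.sin(yw),0])
for e in(-.038,.038):
  for h in(.034,.144):print(e,h,crop(np.array([x,y,z+h])+e*ax))
E
```

```text
scene [0.5733 0.1944] ang 0.531 rad 0.0203
top [0.5743 0.1897] ang 0.693 rad 0.0179
(232, 424) 0.14512599563250006 [0.5805 0.1965 0.1451]
(212, 410) 0.14512599563250006 [0.5776 0.1861 0.1451]
(254, 410) 0.14512599563250006 [0.5697 0.2031 0.1451]
0 [225.28448104 410.6553788 ]
0.002 [225.86516625 408.50833355]
0.026 [232.96994388 382.23888705]
0.03 [234.17913925 377.76796692]
0.034 [235.39567006 373.26992452]
-0.038 0.034 [150.22712013 384.82280828]
-0.038 0.144 [179.16744119 250.1341359 ]
0.038 0.034 [320.12747175 361.77628448]
0.038 0.144 [364.32419822 225.74953308]
```

Emit:
arm_command([
  {"rx": 0,"ry": 0,"dx": 0,"dy": 0,"dz": 0.03,"rz": 0,"gripper": -1},
  {"rx": 0,"ry": 0,"dx": 0,"dy": 0,"dz": 0.06,"rz": 0,"gripper": -1},
  {"rx": 0,"ry": 0,"dx": 0,"dy": 0,"dz": 0.07,"rz": 0,"gripper": -1},
  {"rx": 0,"ry": 0,"dx": 0,"dy": 0,"dz": 0.07,"rz": 0,"gripper": -1},
])

```text
clock: 6.88
position: [0.5748, 0.1925, 0.2182]
ee_rot: [-3.139, -0.002, 2.161]
contact_force: [-0.1, 0.8, -1.0]
width: 0.089
grasp_force: 58.5
```

```bash
cat >> h.py <<'E'
import cv2
def look(name,n=10):
    I=[];S=[]
    for _ in range(n): I.append(r.capture("scene"));S.append(r.read_state())
    s=np.mean(I,0)[:,:,::-1].astype(np.uint8)
    cv2.imwrite(name,cv2.resize(s[262:342,367:447],(600,600),interpolation=cv2.INTER_CUBIC))
    for k in("position","ee_rot","contact_force"):print(k,np.round(np.mean([x[k] for x in S],0),4),np.round(np.std([x[k] for x in S],0),4))
    print(S[-1]["clock"])
E
python3 - <<'E'
from h import *
look("pics/crop4.png")
E
```

```text
position [0.5753 0.1926 0.2193] [0.0001 0.0001 0.0002]
ee_rot [-3.1411e+00 -1.4000e-03  2.1611e+00] [0.0003 0.0002 0.0001]
contact_force [-0.0115  0.1119 -1.7904] [0.4948 0.214  0.6024]
7.375
```

View pics/crop4.png

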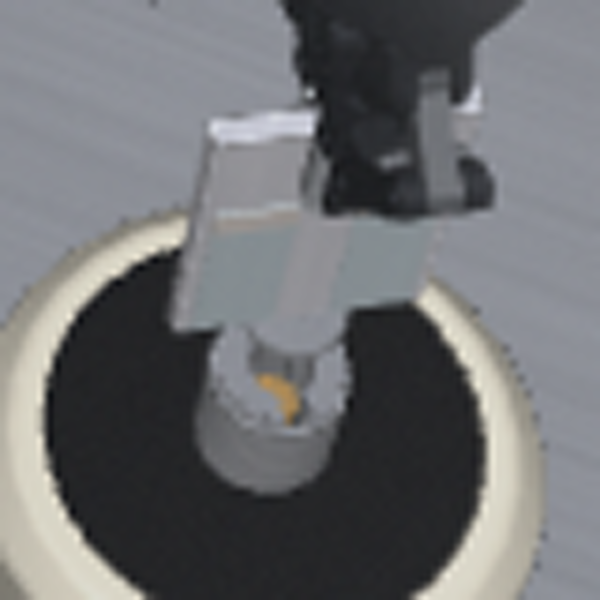

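```bash
python3 - <<'E'
from h import *
from scipy.optimize import least_squares
p=r.camera_params("scene");T=np.linalg.inv(p["world_from_camera"]);K=np.array(p["camera_matrix"])
def crop(P): q=K@(T@np.r_[P,1])[:3];return (q[:2]/q[2]-[367,262]+.5)*7.5-.5
yaw=2.161-np.pi/2;z=.2193-.109;Rz=R.from_euler('z',yaw)
pts=[([.004,-.038,.034],(188,329)),([.004,.038,.034],(418,303)),([-.004,-.038,.034],(174,330))]
f=lambda v:np.ravel([crop(Rz.apply(a)+[v[0],v[1],z])-b for a,b in pts])
s=least_squares(f,[.574,.19]);print(s.x,s.fun.round(1))
for n,v in(("tcp",[.5753,.1926]),("fit",s.x)):
  o=np.array([*v,z]);print(n,"foot",crop(o),"collar front low",crop(o+[0,0,.03]), [crop(Rz.apply(a)+o).round(0).tolist() for a,b in pts])
  th=np.linspace(0,6.28,60)
  for nm,rad,h in(("foot",.009,0),("collar",.016,.03)):
    C=np.array([crop(o+[rad*np.cos(t),rad*np.sin(t),h]) for t in th]);print(nm,C.min(0).round(),C.max(0).round())
h=np.array([.5733,.1944,.105]);C=np.array([crop(h+[.022*np.cos(t),.022*np.sin(t),0]) for t in th]);print("hub",crop(h),C.min(0),C.max(0))
E
```

```text
[0.57609358 0.19659109] [ -8.9  10.9  10.2   2.4  -1.2 -13.8]
tcp foot [274.20979029 356.830998  ] collar front low [286.95871786 309.98443005] [[167.0, 333.0], [416.0, 298.0], [161.0, 309.0]]
foot [245. 331.] [304. 383.]
collar [233. 263.] [341. 358.]
fit foot [285.73069896 363.91268598] collar front low [298.7521884  317.15830952] [[179.0, 340.0], [428.0, 305.0], [173.0, 316.0]]
foot [256. 338.] [315. 390.]
collar [245. 270.] [353. 365.]
hub [279.76179047 361.83602215] [207.8618898  298.34802183] [351.94323031 426.87745858]
```

The foot (about 284,354 in the crop) is within about 1 mm of the hub's axis (280,362 at the mouth). The keyway points to the lower right, as estimated. I'll feel the way down.

Emit:
arm_command([
  {"rx": 0,"ry": 0,"dx": -0.001,"dy": 0.0015,"dz": 0.006,"rz": 0,"gripper": -1},
  {"rx": 0,"ry": 0,"dx": -0.001,"dy": 0.0015,"dz": 0.01,"rz": 0,"gripper": -1},
  {"rx": 0,"ry": 0,"dx": -0.001,"dy": 0.0015,"dz": 0.014,"rz": 0,"gripper": -1},
  {"rx": 0,"ry": 0,"dx": -0.001,"dy": 0.0015,"dz": 0.017,"rz": 0,"gripper": -1},
  {"rx": 0,"ry": 0,"dx": -0.001,"dy": 0.0015,"dz": 0.017,"rz": 0,"gripper": -1},
])

```text
clock: 8.0
position: [0.5759, 0.1927, 0.2104]
ee_rot: [-3.14, -0.002, 2.161]
contact_force: [-0.8, 0.6, -1.2]
width: 0.08
grasp_force: 58.7
```

Emit:
arm_command([
  {"rx": 0,"ry": 0,"dx": 0,"dy": 0,"dz": 0.003,"rz": 0,"gripper": -1},
  {"rx": 0,"ry": 0,"dx": 0,"dy": 0,"dz": 0.006,"rz": 0,"gripper": -1},
  {"rx": 0,"ry": 0,"dx": 0,"dy": 0,"dz": 0.01,"rz": 0,"gripper": -1},
  {"rx": 0,"ry": 0,"dx": 0,"dy": 0,"dz": 0.01,"rz": 0,"gripper": -1},
])

```text
clock: 8.5
position: [0.5757, 0.1927, 0.2051]
ee_rot: [-3.14, -0.002, 2.161]
contact_force: [-0.5, 0.3, -1.4]
width: 0.083
grasp_force: 58.6
```

Emit:
arm_command([
  {"rx": 0,"ry": 0,"dx": 0,"dy": 0,"dz": 0.003,"rz": 0,"gripper": -1},
  {"rx": 0,"ry": 0,"dx": 0,"dy": 0,"dz": 0.006,"rz": 0,"gripper": -1},
  {"rx": 0,"ry": 0,"dx": 0,"dy": 0,"dz": 0.009,"rz": 0,"gripper": -1},
  {"rx": 0,"ry": 0,"dx": 0,"dy": 0,"dz": 0.009,"rz": 0,"gripper": -1},
])

```text
clock: 9.0
position: [0.5758, 0.1927, 0.2008]
ee_rot: [-3.14, -0.002, 2.161]
contact_force: [-1.6, 1.0, -0.9]
width: 0.085
grasp_force: 58.8
```

Emit:
arm_command([
  {"rx": 0,"ry": 0,"dx": 0,"dy": 0,"dz": 0.003,"rz": 0,"gripper": -1},
  {"rx": 0,"ry": 0,"dx": 0,"dy": 0,"dz": 0.006,"rz": 0,"gripper": -1},
  {"rx": 0,"ry": 0,"dx": 0,"dy": 0,"dz": 0.01,"rz": 0,"gripper": -1},
  {"rx": 0,"ry": 0,"dx": 0,"dy": 0,"dz": 0.01,"rz": 0,"gripper": -1},
])

```text
clock: 9.5
position: [0.5758, 0.1926, 0.1957]
ee_rot: [-3.14, -0.002, 2.161]
contact_force: [-1.8, 2.2, -0.9]
width: 0.088
grasp_force: 58.8
```

```bash
python3 - <<'E'
from h import *
look("pics/crop5.png",6)
E
```

```text
position [0.5758 0.1926 0.1957] [0. 0. 0.]
ee_rot [-3.1404e+00 -1.8000e-03  2.1611e+00] [0.     0.     0.0001]
contact_force [-2.2867  2.0629 -2.2009] [0.2943 0.4678 0.7219]
9.8
```

View pics/crop5.png

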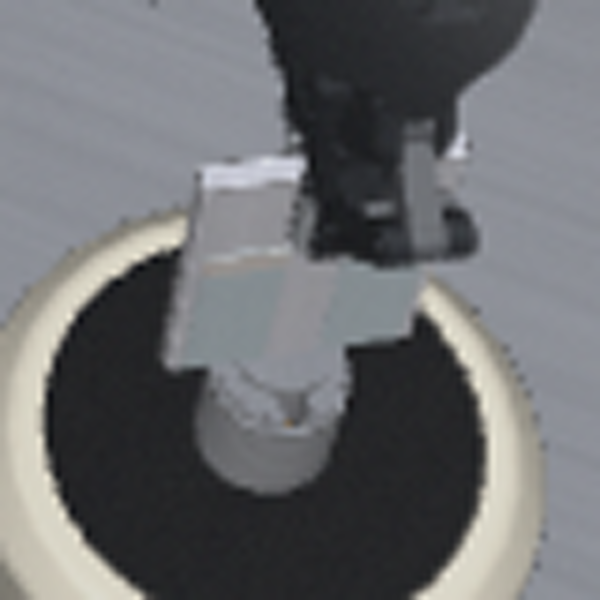

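The key is in the keyway: its opening shows at (290,420), with the shaft about 18 mm in. I'll press on down.

Emit:
arm_command([
  {"rx": 0,"ry": 0,"dx": 0,"dy": 0,"dz": 0.005,"rz": 0,"gripper": -1},
  {"rx": 0,"ry": 0,"dx": 0,"dy": 0,"dz": 0.01,"rz": 0,"gripper": -1},
  {"rx": 0,"ry": 0,"dx": 0,"dy": 0,"dz": 0.015,"rz": 0,"gripper": -1},
  {"rx": 0,"ry": 0,"dx": 0,"dy": 0,"dz": 0.019,"rz": 0,"gripper": -1},
  {"rx": 0,"ry": 0,"dx": 0,"dy": 0,"dz": 0.022,"rz": 0,"gripper": -1},
  {"rx": 0,"ry": 0,"dx": 0,"dy": 0,"dz": 0.022,"rz": 0,"gripper": -1},
  {"rx": 0,"ry": 0,"dx": 0,"dy": 0,"dz": 0.022,"rz": 0,"gripper": -1},
], grip_force=80)

```text
clock: 10.68
position: [0.5761, 0.193, 0.1864]
ee_rot: [-3.141, -0.001, 2.161]
contact_force: [-6.3, 1.8, 8.9]
width: 0.083
grasp_force: 82.2
```

Emit:
arm_command([
  {"rx": 0,"ry": 0,"dx": 0.001,"dy": -0.001,"dz": 0.003,"rz": 0,"gripper": -1},
  {"rx": 0,"ry": 0,"dx": 0.001,"dy": -0.001,"dz": 0.006,"rz": 0,"gripper": -1},
  {"rx": 0,"ry": 0,"dx": 0.001,"dy": -0.001,"dz": 0.009,"rz": 0,"gripper": -1},
  {"rx": 0,"ry": 0,"dx": 0.001,"dy": -0.001,"dz": 0.009,"rz": 0,"gripper": -1},
  {"rx": 0,"ry": 0,"dx": 0.001,"dy": -0.001,"dz": 0.009,"rz": 0,"gripper": -1},
])

```text
clock: 11.3
position: [0.576, 0.1932, 0.184]
ee_rot: [3.14, 0.001, 2.161]
contact_force: [-8.2, -0.3, 20.6]
width: 0.082
grasp_force: 83.8
```

Emit:
arm_command([
  {"rx": 0,"ry": 0,"dx": 0.0005,"dy": -0.001,"dz": 0.002,"rz": 0,"gripper": -1},
  {"rx": 0,"ry": 0,"dx": 0.0005,"dy": -0.001,"dz": 0.003,"rz": 0,"gripper": -1},
  {"rx": 0,"ry": 0,"dx": 0.0005,"dy": -0.001,"dz": 0.003,"rz": 0,"gripper": -1},
])

```text
clock: 11.68
position: [0.576, 0.1933, 0.184]
ee_rot: [3.139, 0.002, 2.161]
contact_force: [-10.5, -1.9, 27.3]
width: 0.083
grasp_force: 84.8
```

```bash
python3 - <<'E'
from h import *
look("pics/crop6.png",6)
E
```

```text
position [0.576  0.1932 0.184 ] [0. 0. 0.]
ee_rot [3.1391e+00 1.6000e-03 2.1608e+00] [0. 0. 0.]
contact_force [-9.9942 -1.717  27.5022] [0.4813 0.2924 0.4441]
11.975
```

View pics/crop6.png

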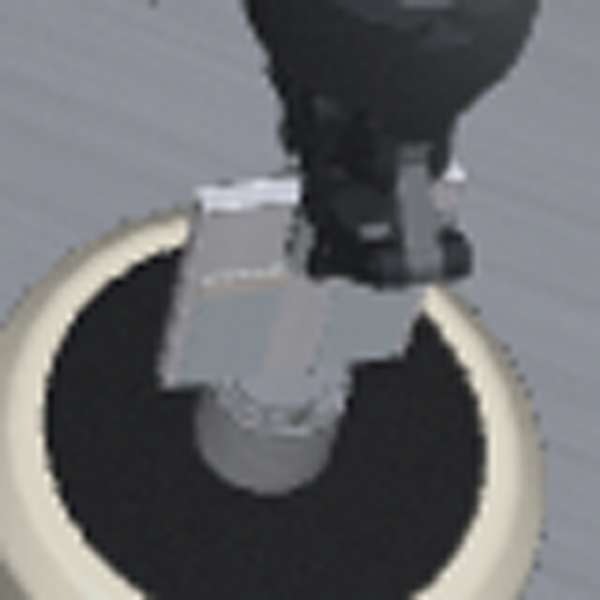

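The collar now sits on the hub top (front rim around 275,425). The tool stayed at 0.184 m while the push rose from 21 to 27 N, so it is against a hard stop, at the height worked out for fully home.

```bash
python3 -c "
from bench import r
print(r.job_done())"
```

```text
the job is handed in; nothing more can be done
None
```

The carrier is keyed into the dryer hub and held fully home: it met a hard stop at the expected height under about 27 N of push. The beaker, jar and bottle were never approached, and I handed the job in after about 12 s of robot time, with no verdict returned.

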